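Load two electricity meters into the sloping screwdriving fixture

TASK

Load the two electricity meters that lie on the bench into the sloping screwdriving fixture: each goes face up into the nest that is shaped to its outline, terminal end downhill, and sits fully home, flat on the nest floor. Lower each meter into its nest without letting it drop, and leave the other things on the bench where they are.

Things in the scene. Friction and masses are not known exactly. Their poses are not given: they have to be found in the camera images.
- meter_square: White electricity meter with a wide foot (T outline), face up, 0.3-0.6 kg. Origin: on its underside, below the grip centre; x points away from the terminals, z out of the face. In mm: base 20 thick, 66 wide (y) at x -40..60, the foot 90 wide at x -80..-40. White upper case, grip across y: 54 wide, x -36..55, from 20 to 58 up. Clear terminal cover on the foot: 84 wide, x -77..-38, top 40 up.
- meter_round: White electricity meter, half-round end (D outline), face up, 0.26-0.5 kg. Origin: on its underside, below the grip centre; x points to the round end, z out of the face. In mm: base 20 thick, 78 wide, x -60..20, then half circle R39. White upper case, grip across y: 54 wide, x -22..20, then half circle R27, from 20 to 58 up. Clear terminal cover: 72 wide, x -57..-26, top 40 up.
- nest_square: Pocket for the wide-footed meter: black rim 10 mm thick on a steel floor, 186 x 132 mm, sloping up 30 deg away from the robot. Origin: on the floor, 95 mm above the bench, where the seated meter's origin belongs; x uphill, y across, z square out of the floor: a seated meter's axes match. 3 mm play all round; 14 mm of straight wall, then a 45 deg lead-in to 18 mm height. Left or right varies.
- nest_round: Pocket for the round-ended meter, 140 mm beside the other on the same slope: black rim 10 mm thick, steel floor 186 x 132 mm. Origin: on the floor, 95 mm above the bench, where the seated meter's origin belongs; x uphill (to the half-round end), y across, z square out of the floor: a seated meter's axes match. 3 mm play all round; 14 mm of straight wall, then a 45 deg lead-in to 18 mm height.
- fixture: Fixed sloping stand that carries both nests: base 160 x 300 mm, aluminium plate 196 x 300 mm, sloping 30 deg, upper edge about 130 mm high. Origin: middle of the base's underside, below the midpoint of the two nest origins; x horizontal, towards the high side; y along its width.
- screwdriver: Bystander: electric assembly screwdriver lying on the bench, 250 mm long, 41 mm high, black handle and steel nose. x along it towards the bit, from -101 to 152 mm; origin on its underside.
- screw_bowl: Bystander: steel bowl, 84 mm across, 34 mm high. Origin: centre of its underside.
- spare_cover: Bystander: loose clear terminal cover, 40 by 86 mm, 23 mm high. Origin: centre of its underside.
- label_roll: Bystander: roll of paper labels lying flat, 96 mm across, 30 mm high. Origin: centre of its underside.
There are look-alikes about, which are no part of the job. What is shaped like the meter_round but yellow is not meant.

How it is judged:
By the outcome, as a careful person would: the job done as asked, in the order asked, and still so for the second after the job is handed in, with the robot touching nothing.
It also fails if it takes over 64 s, if anything falls off the work surface, if the arm or the gripper's body presses on something with over 40 N, if the wrist force passes 120 N, or if a joint passes its speed limit or range.

ROBOT

A 7-joint arm with a two-finger parallel gripper is mounted at the origin on the work surface. World frame = base frame: x ahead of the robot, y to its left, z up, the work surface at z = 0. Lengths are in m, angles in rad, forces in N, time in s.
With the tool pointing down it reaches from about 0.425 to 0.925 m from the base axis. Payload 6.8 kg.
Tool frame: the origin (TCP) lies on the front face of the gripper's body, between the roots of the fingers; the fingertips stand 73 mm ahead of it and the grasp point (between the pads) lies 54 mm ahead of it (env.nose_length is the distance from the TCP to the fingertips, in m); z points along the fingers, y is the line along which they close (so a half turn about z gives the same grasp; the last joint's range is limited). The gripper opens to 85 mm and grips with 20 to 120 N. Pads are 22 mm wide; open, the fingers measure 114 mm over their backs; the gripper's body (76 mm by 85 mm) begins 54 mm behind the grasp point. The pads swing forward as they close: fully open they stand 13 mm farther back than shut.
Start: joints at [-0.108, 0.477, 0.022, 1.555, -0.011, 1.109, -0.083], TCP at [0.675, 0, 0.304] pointing down, gripper open.
Joint ranges: [-2.96, 2.96], [-0.34, 2.1], [-1.41, 1.46], [0.24, 2.44], [-1.37, 4.51], [0.17, 1.92], [-2.96, 2.96]. Speed limits (rad/s): [2.39, 2.39, 3.14, 3.14, 3.14, 3.14, 3.14].

INTERFACE

Orientations are given as a unit quaternion [w, x, y, z].
In Python, from cell import env, kin, camera, calibration, job gives the robot as it stands. The module is installed in compiled form; this text tells all that it offers. Calls block until the motion is done:
- env.reach(position, orientation): joint-space move of the TCP to a pose.
- env.movel(position, velocity=0.15, rot=None, stop_force=None): straight line of the TCP; rot=None keeps the orientation; velocity is the mean speed in m/s. With stop_force (N) it stops when the force on the tool has changed by that much, and returns True; else False.
- env.goto_joints(angles): joint-space move.
- env.grip(opening, f_grip=None): finger opening in m; f_grip is the grip in N (None keeps the last); returns when the fingers have stopped.
- env.dwell(seconds).
- kin.inverse_kinematics(position, orientation): joint angles nearest the present ones, or None.
- env.get_state(): the state.
- camera(name): name is "scene" or "side" or "wrist"; returns (picture, depth): 384x512x3 uint8, blue, green, red; 384x512 float32, m along the optical axis (not along the pixel's ray), 0 where there is no reading.
- calibration(name): a dict with "fx", "fy", "cx", "cy" (pixels), "k1" (the pictures are not rectified: a ray, as slopes to the right and down, at radius r is drawn at 1 + k1 r^2 times it, then the intrinsics apply), "rvec" (rotation vector, rad) and "tvec" (3), from world to camera coordinates, as OpenCV has them. Camera axes: x right, y down, z forward; pixel columns grow to the right and rows downward; lengths in m; the calibration is good to about 2 mm. A picture is of the moment at which its call begins: read the wrist's pose just before it. calibration takes no time and is no camera call; for the wrist camera it gives the pose at the moment of the call.
A pose or a line that the arm cannot do raises env.PlanningError and nothing moves.
- job.job_done(): hands the job in; it is judged then, once.
The state is a dict: "time": time; "qpos": joint angles; "joint_velocities": joint speeds; "joint_torque": joint torques, N m; "tcp_pos": TCP position; "orientation": TCP orientation; "force": force on the tool from outside, world axes, zero at the start; "torque": the same for the moment, N m; "opening": finger opening in m; "gripper_force": force on a finger pad.
Only numpy, scipy, OpenCV 4.12 (cv2) and the standard library are available. Lean on these libraries where they do the work, as an engineer would, in place of code of your own. Each camera call takes 0.05 s, during which the arm holds its last target. There are 200 camera calls.

## Working session

There is one attempt and no reset: what is moved stays moved. The work goes in short steps, each a Python script; the robot and the scene stay as the last script left them, time stands still between calls to the robot, and variables do not carry over. Pictures are saved under pics/ and viewed, at most 10 in all, crops included, and the job is handed in when it is done.

```bash
mkdir -p pics; ls; python3 - <<'E'
from cell import env,kin,camera,calibration,job
import cv2,numpy as np
for n in ["scene","side","wrist"]:
    p,d=camera(n); c=calibration(n); print(n,{k:np.round(v,4).tolist() for k,v in c.items()})
    cv2.imwrite(f"pics/{n}0.png",p); np.savez(f"{n}0.npz",p=p,d=d,**c)
a=[cv2.imread(f"pics/{n}0.png") for n in ["scene","side"]]
s=env.get_state(); print(s)
E
```

```text
pics
scene {'fx': 423.8175, 'fy': 423.8175, 'cx': 254.4692, 'cy': 191.5785, 'k1': -0.0147, 'rvec': [1.3288, 2.2851, -0.8521], 'tvec': [0.2429, -0.321, 1.7093]}
side {'fx': 488.8659, 'fy': 488.8659, 'cx': 250.2549, 'cy': 186.8593, 'k1': -0.124, 'rvec': [0.4964, -2.5791, 1.4045], 'tvec': [0.5512, 0.162, 1.3211]}
wrist {'fx': 322.8157, 'fy': 322.8157, 'cx': 256.4872, 'cy': 190.8438, 'k1': 0.0049, 'rvec': [-2.8158, -0.0018, 0.0021], 'tvec': [-0.6754, -0.0424, 0.3793]}
{'time': 0.15, 'qpos': array([-0.10808017,  0.4776104 ,  0.02235379,  1.55619516, -0.01150502,
        1.10930255, -0.08307962]), 'joint_velocities': array([-0.00049498, -0.00047648,  0.00066022, -0.00424395,  0.0003329 ,
        0.00149309,  0.00226887]), 'joint_torque': array([ 1.55385478e-03, -5.96924365e+01,  1.60940632e+00, -2.81490952e+01,
        1.26662746e-02,  6.56643446e-03,  5.58682734e-05]), 'tcp_pos': array([ 6.74654951e-01, -1.43956084e-05,  3.03161335e-01]), 'orientation': array([-4.55616596e-04,  7.07103051e-01,  7.07110171e-01, -5.23010658e-04]), 'force': array([ 0.19595018, -0.4703338 , -0.15297095]), 'torque': array([-0.01216276,  0.01543845,  0.01561463]), 'gripper_force': 0.0, 'opening': 0.08539924307706172}
```

View pics/scene0.png

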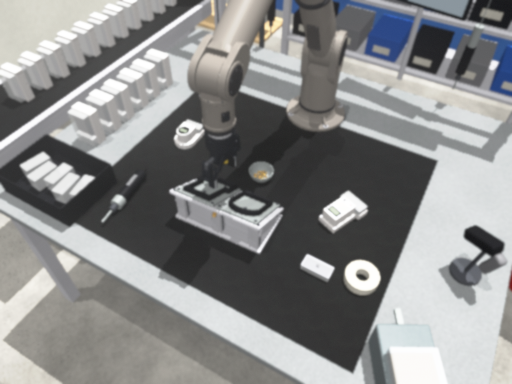

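View pics/side0.png

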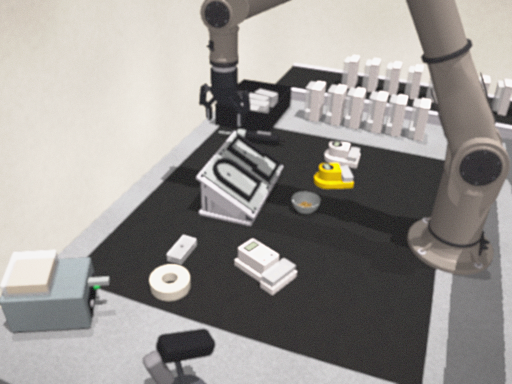

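The scene view shows the T meter at (343,210), the white D meter at (187,133), partly hidden, and the fixture at (225,212). The side view shows the T meter at (265,265), the white D meter at (343,153), the yellow look-alike at (333,177) and the fixture at (240,178).

```bash
cat > h.py <<'E'
import cv2,numpy as np
from scipy.spatial.transform import Rotation as R
def K(c): return np.array([[c['fx'],0,c['cx']],[0,c['fy'],c['cy']],[0,0,1.]])
def D(c): return np.array([c['k1'],0,0,0,0.])
def rays(c,uv):
    uv=np.asarray(uv,float).reshape(-1,1,2)
    n=cv2.undistortPoints(uv,K(c),D(c),criteria=(3,50,1e-9)).reshape(-1,2)
    Rm=cv2.Rodrigues(np.asarray(c['rvec'],float))[0]
    return -Rm.T@np.asarray(c['tvec']).ravel(), np.c_[n,np.ones(len(n))]@Rm
def plane(c,uv,z):
    o,d=rays(c,uv); return o+d*((z-o[2])/d[:,2])[:,None]
def cloud(c,d):
    v,u=np.mgrid[:d.shape[0],:d.shape[1]]
    o,r=rays(c,np.c_[u.ravel(),v.ravel()])
    P=(o+r*d.ravel()[:,None]).reshape(*d.shape,3); P[d==0]=np.nan; return P
def proj(c,P):
    return cv2.projectPoints(np.asarray(P,float).reshape(-1,1,3),np.asarray(c['rvec'],float),np.asarray(c['tvec'],float),K(c),D(c))[0].reshape(-1,2)
def tri(c1,u1,c2,u2):
    o1,d1=rays(c1,[u1]);o2,d2=rays(c2,[u2]);d1=d1[0];d2=d2[0]
    t=np.linalg.lstsq(np.c_[d1,-d2],o2-o1,rcond=None)[0]
    a=o1+t[0]*d1;b=o2+t[1]*d2; return (a+b)/2,np.linalg.norm(a-b)
E
python3 - <<'E'
from h import *
S=np.load('side0.npz');C=np.load('scene0.npz')
P=cloud(S,S['d']);Q=cloud(C,C['d'])
for n,u,v in [('Tm',258,254),('Tcov',279,272),('D',343,150),('yel',333,172),('bowl',306,203),('cover',181,248),('roll',158,272),('fix',240,178),('bench',330,240),('fixtop',237,135),('fixleft',205,212)]: print('side',n,P[v,u].round(3))
for n,u,v in [('Tm',343,206),('D',187,130),('bowl',261,173),('cover',318,267),('roll',362,267),('fixL',186,186),('fixR',280,210),('bench',300,180),('drv',125,195),('boxL',60,180)]: print('scene',n,Q[v,u].round(3))
w=np.load('wrist0.npz'); cv2.imwrite('pics/w.png',w['p'])
E
```

```text
Traceback (most recent call last):
  File "h.py", line 14, in cloud
    o,r=rays(c,np.c_[u.ravel(),v.ravel()])
        ~~~~^^^^^^^^^^^^^^^^^^^^^^^^^^^^^^
  File "h.py", line 7, in rays
    n=cv2.undistortPoints(uv,K(c),D(c),criteria=(3,50,1e-9)).reshape(-1,2)
      ~~~~~~~~~~~~~~~~~~~^^^^^^^^^^^^^^^^^^^^^^^^^^^^^^^^^^^
cv2.error: OpenCV(4.12.0) :-1: error: (-5:Bad argument) in function 'undistortPoints'
> Overload resolution failed:
>  - undistortPoints() got an unexpected keyword argument 'criteria'
>  - undistortPoints() got an unexpected keyword argument 'criteria'
```

View pics/wrist0.png

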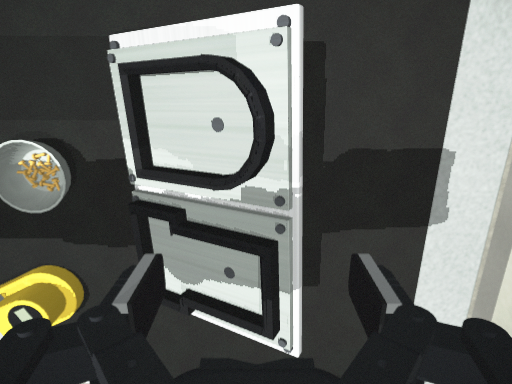

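The wrist view shows the fixture with the D nest at (205,120) and the T nest at (215,265), the bowl at (35,175) and the yellow look-alike at (40,295). Image right is +x and image up is +y.

```bash
sed -i 's/cv2.undistortPoints(uv,K(c),D(c),criteria=(3,50,1e-9))/cv2.undistortPointsIter(uv,K(c),D(c),None,None,(3,50,1e-9))/' h.py
python3 - <<'E'
from h import *
S=np.load('side0.npz');C=np.load('scene0.npz');W=np.load('wrist0.npz')
P=cloud(S,S['d']);Q=cloud(C,C['d']);X=cloud(W,W['d'])
for n,u,v in [('Tm',258,254),('Tcov',279,272),('D',343,150),('yel',333,172),('bowl',306,203),('cover',181,248),('roll',158,272),('bench',330,240)]: print('side',n,P[v,u].round(3))
for n,u,v in [('Tm',343,206),('D',187,130),('cover',318,267),('roll',362,267),('bench',300,180),('drv',125,195),('boxL',60,180)]: print('scene',n,Q[v,u].round(3))
for n,u,v in [('screwD',218,124),('screwT',229,272),('tl',113,58),('tr',284,20),('br',283,343),('bench',350,150),('bowl',30,180)]: print('wrist',n,X[v,u].round(4))
# slope plane from floor pixels
m=np.zeros(W['d'].shape,bool); m[80:175,155:235]=1; m[240:255,170:250]=1; m[255:290,170:260]=1
F=X[m];F=F[~np.isnan(F[:,0])];c=np.median(F,0);
for _ in range(3):
    n=np.linalg.svd(F-F.mean(0),full_matrices=0)[2][2]; n*=np.sign(n[2]); e=(F-F.mean(0))@n; F=F[abs(e)<2.5*e.std()+1e-4]
print('n',n,F.mean(0),e.std(),'slope',np.degrees(np.arccos(n[2])),'uphill yaw',np.degrees(np.arctan2(-n[1],-n[0])))
E
```

```text
side Tm [0.458 0.293 0.058]
side Tcov [0.395 0.314 0.039]
side D [ 0.379 -0.319  0.056]
side yel [ 0.378 -0.168  0.054]
side bowl [ 0.425 -0.036  0.007]
side cover [0.662 0.313 0.027]
side roll [0.666 0.423 0.036]
side bench [0.317 0.102 0.001]
scene Tm [0.45  0.29  0.056]
scene D [ 0.401 -0.335  0.059]
scene cover [0.669 0.307 0.023]
scene roll [0.611 0.416 0.03 ]
scene bench [0.371 0.11  0.003]
scene drv [ 0.739 -0.343  0.032]
scene boxL [ 0.806 -0.554  0.052]
wrist screwD [0.6441 0.0493 0.1051]
wrist screwT [ 0.6494 -0.0906  0.104 ]
wrist tl [0.5426 0.1025 0.0493]
wrist tr [0.6939 0.1211 0.1299]
wrist br [ 0.7001 -0.1458  0.135 ]
wrist bench [7.843e-01 6.700e-03 1.000e-04]
wrist bowl [ 0.411  -0.0273  0.0103]
n [-0.50056097 -0.02093184  0.86544819] [ 0.62458281 -0.00334552  0.09156358] 0.0005389532486591822 slope 30.066077742017356 uphill yaw 2.3945293473635862
```

```bash
python3 - <<'E'
from h import *
from cell import env,camera,calibration
q=[0,.70710678,.70710678,0]
for n,p in [('T',[.47,.25,.33]),('D',[.42,-.34,.33])]:
    env.reach(p,q); env.dwell(.3); c=calibration('wrist'); p_,d=camera('wrist')
    np.savez(f'w{n}.npz',p=p_,d=d,**c); cv2.imwrite(f'pics/w{n}.png',p_)
    print(n,env.get_state()['time'],rays(c,[[256,192]])[0])
cv2.imwrite('pics/wTD.png',np.hstack([cv2.resize(cv2.imread(f'pics/w{n}.png'),(400,300)) for n in 'TD']))
E
```

```text
T 1.7333 [0.47182966 0.33132761 0.39849415]
D 4.2083 [ 0.42136328 -0.25779285  0.3986726 ]
```

View pics/wTD.png

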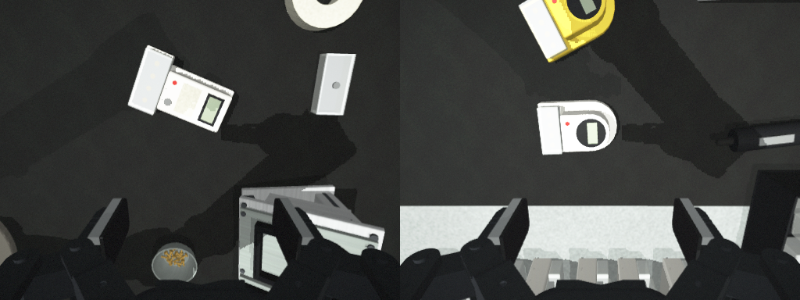

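Candidates in the wTD montage: the T meter is the white one at (183,90), with the spare cover at (333,85) as the only similar thing. The D meter is either the white one at (577,128) or the yellow look-alike at (570,25), and I choose the white one. The packaged meters at the edges are off the mat. Terminals point left (−x) on both.

```bash
cat > fit.py <<'E'
from h import *
def info(P,lab):
    r=cv2.minAreaRect((P[:,:2]*1000).astype(np.float32)); print(lab,len(P),'z',np.median(P[:,2]).round(4),'c',np.round(r[0],1),'sz',np.round(r[1],1),'ang',round(r[2],2)); return r
if __name__=='__main__':
    for n,g in [('T',(.455,.293)),('D',(.385,-.325))]:
        W=np.load(f'w{n}.npz'); X=cloud(W,W['d']); hsv=cv2.cvtColor(W['p'],cv2.COLOR_BGR2HSV)
        near=np.hypot(X[...,0]-g[0],X[...,1]-g[1])<.13
        notyel=~((hsv[...,1]>120)&(hsv[...,2]>90))
        for lab,lo,hi in [('top',.052,.066),('all',.012,.07)]:
            m=(near&notyel&(X[...,2]>lo)&(X[...,2]<hi)).astype(np.uint8)
            k,L,st,ce=cv2.connectedComponentsWithStats(m)
            b=1+np.argmax(st[1:,4]); info(X[L==b],n+lab)
        # ray-cast outline of white blob's top face at z=.058
        m=(L==b); 
        T=m&(X[...,2]>.052); cn=max(cv2.findContours(T.astype(np.uint8),0,1)[0],key=cv2.contourArea)
        info(plane(W,cn.reshape(-1,2),.058),n+' ray')
        # silhouette base outline at z=.02 : points with z .016-.024
        info(X[m&(X[...,2]>.015)&(X[...,2]<.025)],n+'base'); info(X[m&(X[...,2]>.033)&(X[...,2]<.045)],n+'cover')
E
python3 fit.py
```

```text
Ttop 4355 z 0.0568 c [462.8 281.8] sz [54.1 91. ] ang 67.49
Tall 8039 z 0.0554 c [445.7 290.8] sz [ 86.9 139. ] ang 67.86
T ray 247 z 0.058 c [462.9 282.5] sz [53.4 89.8] ang 67.48
Tbase 634 z 0.0184 c [459.5 315.9] sz [118.2  90.3] ang 5.01
Tcover 2939 z 0.0385 c [441.9 290.4] sz [ 84. 128.] ang 67.53
Dtop 2683 z 0.0567 c [ 400.1 -349.2] sz [68.2 54.2] ang 2.4
Dall 5926 z 0.0395 c [ 387.5 -349.3] sz [117.7  78.2] ang 3.05
D ray 186 z 0.058 c [ 400.3 -348. ] sz [67.5 53.6] ang 2.41
Dbase 1232 z 0.0185 c [ 387.8 -348.6] sz [117.   78.6] ang 4.15
Dcover 1780 z 0.0385 c [ 382.6 -348.9] sz [104.1  71.8] ang 3.74
```

Both outlines come out at the sizes given (54×91, 54×68 mm), with tops at 57–58 mm, matching the side view. Now one clear look at the nests.

```bash
cat > nest.py <<'E'
from fit import *
W=np.load('wF.npz'); X=cloud(W,W['d'])
def patch(x0,x1,y0,y1): 
    return X[(X[...,0]>x0)&(X[...,0]<x1)&(X[...,1]>y0)&(X[...,1]<y1)]
F=np.vstack([patch(.60,.66,.035,.065),patch(.60,.66,-.105,-.08)]);F=F[~np.isnan(F[:,0])]
for _ in range(4):
    c=F.mean(0); n=np.linalg.svd(F-c,full_matrices=0)[2][2]; n*=np.sign(n[2]); e=(F-c)@n; F=F[abs(e)<2*e.std()+2e-4]
print('n',n,c,e.std(),np.degrees(np.arccos(n[2])),np.degrees(np.arctan2(-n[1],-n[0])))
# slope frame: ex uphill, ey across
ex=np.array([-n[0],-n[1],0]);ex/=np.linalg.norm(ex);ey=np.cross([0,0,1],ex);ex=np.cross(ey,n)
B=np.c_[ex,ey,n]; Y=(X-c)@B
L0=(abs(Y[...,0])<.12)&(abs(Y[...,1])<.18)
rim=L0&(Y[...,2]>.0135)&(Y[...,2]<.023)
k,L,st,_=cv2.connectedComponentsWithStats(rim.astype(np.uint8))
for i in np.argsort(-st[1:,4])[:3]+1:
    P=Y[L==i]; r=info(P,'rim'); print(' h',np.percentile(P[:,2],[5,50,95]).round(4),'x',(np.percentile(P[:,0],[.3,99.7])*1e3).round(1),'y',(np.percentile(P[:,1],[.3,99.7])*1e3).round(1), 'ctr world',(c+B@np.r_[np.array(r[0])/1e3,0]).round(4))
# plate/base edges
pl=L0&(abs(Y[...,2])<.02); 
out=cv2.cvtColor((np.clip(np.nan_to_num(Y[...,2]),-.02,.03)*5000+100).astype(np.uint8),cv2.COLOR_GRAY2BGR)
cv2.imwrite('pics/wF.png',cv2.resize(np.hstack([W['p'],out]),(800,300)))
np.savez('slope.npz',c=c,B=B)
E
python3 - <<'E'
from h import *
from cell import env,camera,calibration
env.reach([.64,-.05,.36],[0,.70710678,.70710678,0]); env.dwell(.3); c=calibration('wrist'); p,d=camera('wrist')
np.savez('wF.npz',p=p,d=d,**c); print(env.get_state()['time'])
E
python3 nest.py
```

```text
5.925
n [-0.50040996 -0.02096615  0.86553468] [6.31455716e-01 3.32853889e-04 9.56108516e-02] 0.0005769802241404399 30.056184603622665 2.3991728031597344
rim 3805 z 0.0153 c [-4.4 48. ] sz [103.9 145.9] ang 89.67
 h [0.0137 0.0153 0.0183] x [-76.5  67.7] y [-3.4 99.8] ctr world [0.6256 0.0482 0.0934]
rim 3256 z 0.015 c [-13.9 -91.6] sz [116.2 166.6] ang 89.75
 h [0.0137 0.015  0.0182] x [-96.8  69.2] y [-148.9  -33.6] ctr world [ 0.6233 -0.0917  0.0886]
rim 1 z 0.0143 c [-30.5 -35. ] sz [0. 0.] ang 0.0
 h [0.0143 0.0143 0.0143] x [-30.5 -30.5] y [-35. -35.] ctr world [ 0.6065 -0.0358  0.0803]
```

View pics/wF.png

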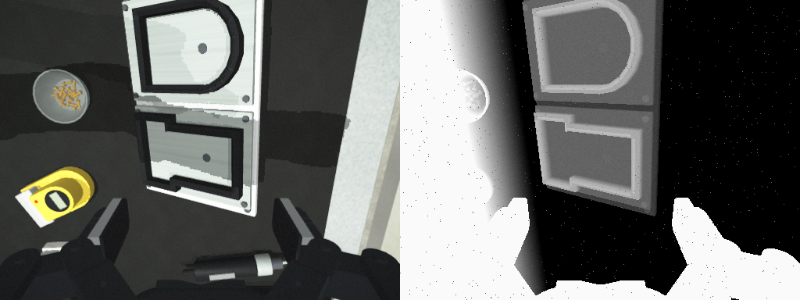

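The depth shading and picture show both nests clearly, with the D rim at (190,45) and the T rim at (190,155). Both outer rims measure as specified, so the nest origins follow. Next, check the IK for the pick and place poses.

```bash
cat > plan.py <<'E'
from h import *
s=np.load('slope.npz'); c,B=s['c'],s['B']; DZ=np.array([0,0,.0013]); H=.093
ang=np.radians(-.3); B2=B@R.from_euler('z',ang).as_matrix()
nest={'T':c+B@[-.0039,-.0916,0]+DZ,'D':c+B@[-.0039,.048,0]+DZ}
def mk(cx,cy,yaw,off):
    a=np.radians(yaw); return np.array([cx,cy,0])-off*np.array([np.cos(a),np.sin(a),0]),R.from_euler('z',a).as_matrix()
met={'T':mk(.4628,.2820,-22.5,.0095),'D':mk(.4001,-.3490,3.0,.0125)}
def tool(M,flip): # tool x=+-mx, z=-mz
    s=-1 if flip else 1; return np.c_[s*M[:,0],-s*M[:,1],-M[:,2]]
def quat(A): q=R.from_matrix(A).as_quat(); return q[[3,0,1,2]]
def pick(k,flip,h=0): o,M=met[k]; return o+M[:,2]*(H+h),quat(tool(M,flip))
def place(k,flip,h=0): return nest[k]+B2[:,2]*(H+h),quat(tool(B2,flip))
E
python3 - <<'E'
from plan import *
from cell import env,kin
print({k:v.round(4) for k,v in nest.items()},met['T'][0],met['D'][0],np.degrees(np.arctan2(B2[1,0],B2[0,0])))
for k in 'TD':
  for f in (0,1):
    for nm,g in [('pick',pick(k,f)),('pick+.2',pick(k,f,.25)),('pl+.14',place(k,f,.14)),('pl',place(k,f))]:
        q=kin.inverse_kinematics(*g); print(k,f,nm,None if q is None else np.round(q,2))
E
```

```text
{'T': array([ 0.6319, -0.0913,  0.095 ]), 'D': array([0.6261, 0.0481, 0.095 ])} [0.45402314 0.28563549 0.        ] [ 0.38761713 -0.3496542   0.        ] 2.0525673031770215
T 0 pick [-1.1   0.63  0.55  2.06 -0.57  0.6  -2.12]
T 0 pick+.2 [-1.18  0.23  0.6   1.87 -0.15  1.08 -2.49]
T 0 pl+.14 [-0.46  0.06  0.59  2.24 -0.34  0.35 -1.12]
T 0 pl [ 0.59  0.45 -0.61  2.14  1.11  0.2  -2.49]
T 1 pick [-0.7   0.55  0.03  2.04 -0.03  0.55  0.53]
T 1 pick+.2 [-0.75  0.21  0.08  1.85 -0.02  1.09  0.52]
T 1 pl+.14 [-0.17  0.06  0.29  2.23 -0.28  0.34  1.96]
T 1 pl [ 0.59  0.45 -0.61  2.14  1.11  0.2   0.65]
D 0 pick [ 0.11  0.64  0.65  2.1  -0.68  0.62 -0.27]
D 0 pick+.2 [-0.11  0.24  0.86  1.91 -0.2   1.08 -0.68]
D 0 pl+.14 [-0.56  0.03  0.31  2.26  0.29  0.35 -2.03]
D 0 pl [-0.04  0.38 -0.22  2.19  1.22  0.18 -2.93]
D 1 pick [ 0.52  0.54  0.12  2.08 -0.12  0.53  2.35]
D 1 pick+.2 [ 0.31  0.19  0.35  1.89 -0.07  1.08  2.31]
D 1 pl+.14 [-0.49  0.03  0.24  2.26  0.29  0.35  1.1 ]
D 1 pl [ 0.1   0.39 -0.39  2.18  1.3   0.24  0.16]
```

```bash
python3 - <<'E'
from plan import *
from cell import env,kin
p,q=pick('T',1,.10); env.reach(p,q)
env.movel(pick('T',1,.012)[0],.15); hit=env.movel(pick('T',1)[0],.05,stop_force=10)
a=env.get_state(); print('hit',hit,a['tcp_pos'].round(4))
env.grip(.03,80); a=env.get_state(); print(a['opening'],a['gripper_force'],a['tcp_pos'].round(4))
env.movel(pick('T',1,.03)[0],.06); s=env.get_state(); print(s['force']-a['force'],s['torque'].round(2),s['opening'])
env.movel(pick('T',1,.22)[0],.25)
s=env.get_state(); print(s['time'],s['qpos'].round(2),s['force'])
for h in (.16,.12,.08,.04,.02,0):
    j=kin.inverse_kinematics(*place('T',1,h)); print(h,None if j is None else np.round(j,2))
E
```

```text
hit False [0.4539 0.2856 0.0929]
0.05280646521931576 85.46619772911072 [0.4543 0.2857 0.0935]
[ 0.4858458   1.12358894 -9.40797477] [-0.07 -0.08  0.01] 0.053100929128367794
10.55 [-0.73  0.24  0.06  1.88 -0.02  1.02  0.52] [-0.29119635  0.42305743 -4.09717197]
0.16 [-0.56 -0.    0.68  2.25 -0.21  0.39  1.9 ]
0.12 [-0.14  0.11  0.26  2.23 -0.35  0.3   2.02]
0.08 [ 0.2   0.21 -0.13  2.2  -0.18  0.22  1.86]
0.04 [ 0.57  0.35 -0.56  2.16  0.66  0.2   1.07]
0.02 [ 0.59  0.4  -0.6   2.15  0.92  0.2   0.83]
0 [ 0.59  0.45 -0.61  2.14  1.11  0.2   0.65]
```

```bash
python3 - <<'E'
from plan import *
from cell import env,kin,camera
env.movel(pick('T',1,.28)[0],.25)
p,q=place('T',1,.15); env.reach(p,q)
s=env.get_state(); print(s['time'],s['qpos'].round(2),s['tcp_pos']-p)
for h in (.08,.04,.03):
    env.movel(place('T',1,h)[0],.1)
    s=env.get_state(); print(h,s['time'],s['qpos'].round(2),((s['tcp_pos']-place('T',1,h)[0])@B2*1e3).round(1),s['opening'])
cv2.imwrite('pics/sT.png',cv2.resize(np.hstack([camera('side')[0][90:240,160:330],camera('scene')[0][140:260,150:300].repeat(1,0)[:, :].copy() if 0 else cv2.resize(camera('scene')[0][140:260,140:310],(170,150))]),(800,353)))
E
```

```text
12.4083 [-0.51  0.03  0.64  2.25 -0.28  0.37  1.97] [ 0.00010552  0.00106989 -0.00035741]
0.08 13.2583 [-0.32  0.21  0.46  2.23 -0.73  0.26  2.39] [0.3 0.1 0.1] 0.05305366825364997
0.04 13.8083 [-0.18  0.3   0.3   2.21 -0.92  0.2   2.57] [ 0.2 -0.3  0.5] 0.05325636276208756
0.03 14.0583 [-0.16  0.32  0.28  2.2  -0.99  0.18  2.64] [0.1 0.1 0.4] 0.052859489219921264
```

View pics/sT.png

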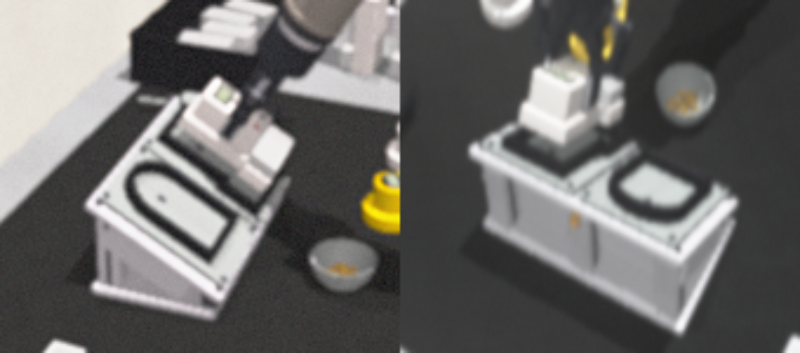

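The T meter hangs aligned above its nest in both halves (side ~(235,140), scene ~(560,110)). Lowering it now.

```bash
cat > low.py <<'E'
import sys; from plan import *
from cell import env
k=sys.argv[1]; f=int(sys.argv[2])
def rep(t):
    s=env.get_state(); print(t,round(s['time'],2),'q5-7',s['qpos'][4:].round(3),'off mm',((s['tcp_pos']-place(k,f)[0])@B2*1e3).round(1),'F slope',(s['force']@B2).round(1),'tq',s['torque'].round(2),round(s['opening'],4)); return s
try:
    for h,v,sf in ((.02,.04,15),(-.004,.02,12)):
        hit=env.movel(place(k,f,h)[0],v,stop_force=sf); rep((h,hit))
        if hit: break
except env.PlanningError as e: print('PE',e); rep('')
E
python3 low.py T 1
```

```text
(0.02, False) 14.56 q5-7 [-1.087  0.178  2.73 ] off mm [-0.   0.  20.2] F slope [-2.4 -0.3 -3.8] tq [-0.01  0.96 -0.05] 0.0533
PE the arm cannot follow that straight line within its joint ranges
 14.56 q5-7 [-1.087  0.178  2.73 ] off mm [-0.   0.  20.2] F slope [-2.4 -0.3 -3.8] tq [-0.01  0.96 -0.05] 0.0533
```

```bash
python3 - <<'E'
from plan import *
from cell import env,kin
def rep(t):
    s=env.get_state(); print(t,round(s['time'],2),s['qpos'].round(2),((s['tcp_pos']-place('T',1)[0])@B2*1e3).round(1),(s['force']@B2).round(1))
env.movel(place('T',1,.14)[0],.2); rep('up')
env.goto_joints([.2,.21,-.13,2.2,-.18,.22,1.86]); rep('J08')
for h in (.08,.04,0,-.004):
    j=kin.inverse_kinematics(*place('T',1,h)); print(h,None if j is None else np.round(j,3))
E
```

```text
up 15.55 [-0.69  0.06  0.84  2.25 -0.4   0.35  2.09] [ -0.2   0.3 140. ] [-1.6  0.2 -2.9]
J08 16.62 [ 0.2   0.21 -0.13  2.2  -0.18  0.22  1.86] [-0.8  3.7 79.6] [-1.5 -0.1 -3.3]
0.08 [ 0.202  0.211 -0.126  2.2   -0.179  0.215  1.859]
0.04 [-0.106  0.298  0.222  2.205 -0.82   0.179  2.474]
0 [ 0.586  0.451 -0.608  2.139  1.114  0.204  0.647]
-0.004 [ 0.584  0.461 -0.608  2.136  1.15   0.206  0.613]
```

```bash
python3 - <<'E'
from plan import *
from cell import env,kin
def rep(t):
    s=env.get_state(); print(t,round(s['time'],2),s['qpos'].round(2),((s['tcp_pos']-place('T',1)[0])@B2*1e3).round(1),(s['force']@B2).round(1))
env.goto_joints([.57,.35,-.56,2.16,.66,.2,1.07]); rep('J04')
p,q=place('T',1,.035); env.reach(p,q); rep('035')
E
python3 low.py T 1
```

```text
J04 17.44 [ 0.57  0.35 -0.56  2.16  0.66  0.2   1.07] [-0.8 -2.8 39. ] [-2.1  0.5 -3.8]
035 17.69 [ 0.55  0.36 -0.55  2.16  0.69  0.19  1.04] [ 0.   0.5 35.1] [-2.7 -0.  -3.5]
(0.02, False) 18.22 q5-7 [0.822 0.177 0.914] off mm [ 0.  -0.  20.1] F slope [-1.7  0.5 -4. ] tq [0.01 0.96 0.03] 0.0528
(-0.004, True) 19.11 q5-7 [1.025 0.173 0.72 ] off mm [-0.1 -0.   1.1] F slope [0.2 0.8 6.1] tq [-0.14  0.46 -0.08] 0.0534
```

```bash
sed -i 's/for h,v,sf in .*/for h,v,sf in eval(sys.argv[3]) if len(sys.argv)>3 else ((.02,.04,15),(-.004,.02,12)):/' low.py; python3 low.py T 1 "((-.004,.01,15),)"
```

```text
(-0.004, True) 19.32 q5-7 [1.026 0.174 0.719] off mm [-0.1 -0.   1.1] F slope [0.7 0.5 3.9] tq [-0.04  0.4  -0.04] 0.0531
```

```bash
python3 - <<'E'
from plan import *
from cell import env,kin,camera,calibration
env.grip(.058); env.grip(.07)
def rep(t):
    s=env.get_state(); print(t,round(s['time'],2),s['qpos'].round(2),((s['tcp_pos']-place('T',1)[0])@B2*1e3).round(1),(s['force']@B2).round(1))
rep('rel')
env.movel(place('T',1,.05)[0],.1); env.movel(place('T',1,.17)[0],.2); rep('up')
c=calibration('wrist'); p,d=camera('wrist'); np.savez('wT1.npz',p=p,d=d,**c)
X=cloud(c,d); Y=(X-nest['T']+DZ)@B2*1000
for n,(x0,x1,y0,y1) in {'casetop':(-25,45,-20,20),'top+':(30,50,-20,20),'top-':(-30,-10,-20,20),'cover':(-70,-45,-30,30),'coverL':(-70,-45,15,35),'coverR':(-70,-45,-35,-15)}.items():
    m=(Y[...,0]>x0)&(Y[...,0]<x1)&(Y[...,1]>y0)&(Y[...,1]<y1); print(n,m.sum(),np.percentile(Y[m][:,2],[10,50,90]).round(1) if m.sum() else '')
m=(Y[...,2]>52)&(Y[...,2]<64)&(abs(Y[...,0])<80)&(abs(Y[...,1])<60)
from fit import info
info(Y[m]/1000,'case')
cv2.imwrite('pics/wT1.png',p)
E
```

```text
rel 19.82 [ 0.52  0.43 -0.53  2.15  1.02  0.17  0.72] [-2.3 -0.1  0.5] [ 0.2 -0.5  0.5]
up 21.48 [ 1.39  0.19 -1.35  2.15  0.29  0.44  1.46] [ -0.3  -0.2 169.7] [-0.3 -0.7 -1.1]
casetop 6925 [ 57.9 263.1 270.8]
top+ 833 [57.6 58.6 59.6]
top- 2945 [ 57.8 268.3 273.9]
cover 1959 [39.1 40.1 40.9]
coverL 647 [39.2 40.  40.9]
coverR 663 [39.1 40.1 41. ]
case 5777 z 0.0582 c [ 7.2 -0.4] sz [54.  90.4] ang 89.99
```

View pics/wT1.png

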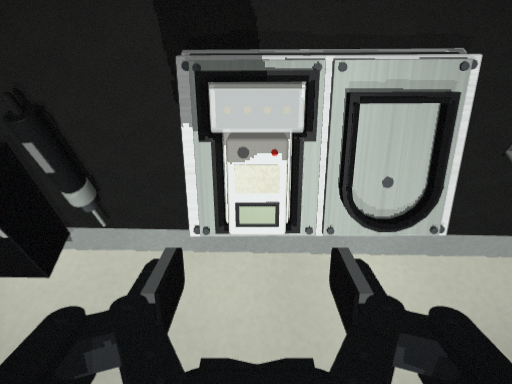

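The picture shows the T meter seated in the left nest at (255,150). Measured in the slope frame, the case top is at 58.6 mm and the cover at 40.0–40.1 mm on both sides, so it lies flat on the floor. Next is the D meter.

```bash
python3 - <<'E'
from plan import *
from cell import env,kin
env.goto_joints([.31,.19,.35,1.89,-.07,1.08,2.31])
s=env.get_state(); print(s['time'],s['tcp_pos'].round(3))
env.grip(.085); p,q=pick('D',1,.10); env.reach(p,q)
env.movel(pick('D',1,.012)[0],.15); hit=env.movel(pick('D',1)[0],.05,stop_force=10)
a=env.get_state(); print('hit',hit,a['tcp_pos'].round(4))
env.grip(.03,80); a=env.get_state(); print(a['opening'],a['gripper_force'],a['tcp_pos'].round(4))
env.movel(pick('D',1,.03)[0],.06); env.movel(pick('D',1,.30)[0],.25)
s=env.get_state(); print(s['time'],s['qpos'].round(2),s['force'],s['opening'])
for h in (.2,.16,.12,.08,.04,.02,0):
    j=kin.inverse_kinematics(*place('D',1,h)); print(h,None if j is None else np.round(j,2))
E
```

```text
23.0417 [ 0.388 -0.349  0.341]
hit False [ 0.3875 -0.3495  0.0928]
0.053440263861041545 84.68815684318542 [ 0.3878 -0.3499  0.0935]
27.3917 [ 0.29  0.14  0.37  1.83 -0.06  1.18  2.3 ] [-0.09878022  0.76858387 -2.85246337] 0.053106202897216556
0.2 [-0.04 -0.07 -0.23  2.22  0.21  0.49  1.18]
0.16 [-0.19  0.   -0.07  2.24  0.29  0.4   1.1 ]
0.12 [-0.51  0.08  0.27  2.26  0.28  0.3   1.11]
0.08 [-0.61  0.18  0.41  2.26  0.1   0.2   1.28]
0.04 [-0.93  0.38  0.85  2.26 -1.17  0.22  2.51]
0.02 [-0.07  0.33 -0.18  2.21  1.02  0.18  0.4 ]
0 [ 0.1   0.39 -0.39  2.18  1.3   0.24  0.16]
```

```bash
python3 - <<'E'
from plan import *
from cell import env,kin
def rep(t):
    s=env.get_state(); print(t,round(s['time'],2),s['qpos'].round(3),((s['tcp_pos']-place('D',1)[0])@B2*1e3).round(1),(s['force']@B2).round(1))
p,q=place('D',1,.20); env.reach(p,q); rep('.2')
env.movel(place('D',1,.10)[0],.15); rep('.1')
env.movel(place('D',1,.06)[0],.12); rep('.06')
for h in (.04,.02,0,-.004):
    j=kin.inverse_kinematics(*place('D',1,h)); print(h,None if j is None else np.round(j,2))
E
```

```text
.2 28.92 [-0.04  -0.073 -0.224  2.223  0.208  0.487  1.179] [ 1.000e-01 -1.100e+00  1.998e+02] [-2.1  0.6 -2.2]
.1 29.73 [-0.076  0.144 -0.188  2.234  0.494  0.283  0.91 ] [  0.3  -0.2 100.1] [-1.2 -0.4 -2.1]
.06 30.22 [-0.147  0.23  -0.106  2.228  0.643  0.209  0.764] [ 0.3  0.1 60.6] [-1.8  0.  -2.2]
0.04 [-0.17  0.28 -0.07  2.22  0.74  0.17  0.67]
0.02 [-0.07  0.33 -0.18  2.21  1.02  0.18  0.4 ]
0 [ 0.1   0.39 -0.39  2.18  1.3   0.24  0.16]
-0.004 [ 0.1   0.4  -0.39  2.18  1.33  0.24  0.13]
```

```bash
python3 low.py D 1 "((.03,.08,15),(.02,.04,15),(-.004,.02,12))"; python3 - <<'E'
from plan import *
from cell import env,kin
print(env.get_state()['qpos'].round(3))
for h in (.05,.03,.02,.01,0):
    j=kin.inverse_kinematics(*place('D',1,h)); print(h,None if j is None else np.round(j,3))
E
```

```text
(0.03, False) 30.74 q5-7 [0.882 0.174 0.534] off mm [ 0.4 -0.2 30.6] F slope [-1.4 -0.3 -2.8] tq [-0.04  0.86  0.  ] 0.0529
(0.02, False) 31.14 q5-7 [0.999 0.174 0.422] off mm [ 0.3 -0.1 20.5] F slope [-1.4 -0.1 -2. ] tq [-0.05  0.83 -0.05] 0.053
(-0.004, True) 32.03 q5-7 [1.201 0.173 0.229] off mm [-0.1 -0.   1.1] F slope [0.3 0.2 5.5] tq [-0.04  0.4  -0.14] 0.053
[-0.063  0.371 -0.193  2.194  1.201  0.173  0.229]
0.05 [ 0.08   0.273 -0.36   2.21   0.909  0.249  0.522]
0.03 [ 0.026  0.313 -0.299  2.204  1.022  0.22   0.411]
0.02 [-0.003  0.333 -0.265  2.201  1.08   0.205  0.353]
0.01 [-0.033  0.353 -0.229  2.197  1.142  0.188  0.29 ]
0 [-0.061  0.373 -0.196  2.193  1.212  0.173  0.219]
```

Contact came at the same height as for the first meter, so I'm releasing, retreating and checking both.

```bash
python3 - <<'E'
from plan import *
from fit import info
from cell import env,kin,camera,calibration
env.grip(.058); env.grip(.07)
env.movel(place('D',1,.05)[0],.1); env.movel(place('D',1,.17)[0],.2)
env.dwell(.3); c=calibration('wrist'); p,d=camera('wrist'); X=cloud(c,d)
print(env.get_state()['time'])
for k,lo,hi in (('D',-22,47),('T',-36,55)):
    Y=(X-nest[k]+DZ)@B2*1000
    for n,(x0,x1,y0,y1) in {'top+':(25,40,-15,15),'cover':(-52,-32,-28,28),'coverL':(-52,-42,12,30),'coverR':(-52,-42,-30,-12)}.items():
        m=(Y[...,0]>x0)&(Y[...,0]<x1)&(Y[...,1]>y0)&(Y[...,1]<y1)&(Y[...,2]<80); print(k,n,m.sum(),np.percentile(Y[m][:,2],[10,50,90]).round(1) if m.sum() else '')
    m=(Y[...,2]>52)&(Y[...,2]<64)&(abs(Y[...,0])<80)&(abs(Y[...,1])<60)
    info(Y[m]/1000,'case')
s=camera('side')[0]
cv2.imwrite('pics/end.png',cv2.resize(np.hstack([p,s]),(800,300)))
E
```

```text
34.275
D top+ 471 [57.5 58.4 59.3]
D cover 1412 [39.  40.  40.9]
D coverL 224 [39.1 40.  40.8]
D coverR 224 [39.1 39.9 40.8]
case 3993 z 0.0581 c [10.5 -0.6] sz [54.  68.1] ang 89.08
T top+ 503 [58.1 58.9 59.8]
T cover 1689 [36.5 40.5 57.8]
T coverL 224 [39.1 40.1 41. ]
T coverR 226 [39.2 40.  40.9]
case 5938 z 0.0581 c [7.4 0.3] sz [90.2 54.3] ang 0.32
```

View pics/end.png

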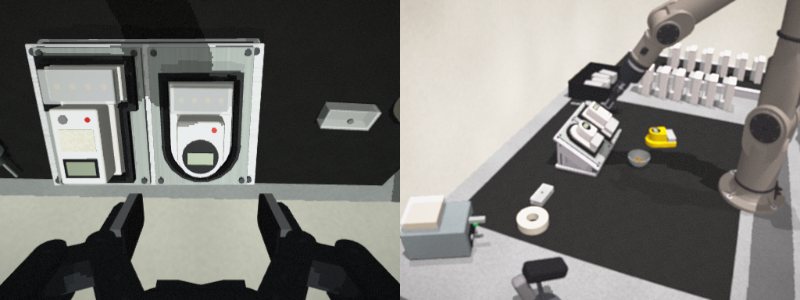

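Both meters sit flat in their nests: T at (85,120) and D at (197,130) in the wrist half. The bystanders are where they were and the gripper is clear, so I'm handing in.

```bash
python3 -c "
from cell import job
print(job.job_done())"
```

```text
the job is handed in; nothing more can be done
None
```

Both meters are in their matching nests, face up, terminals downhill and flat on the floor, and the job was handed in at about 34 s of the 64 s allowed, with no verdict returned.

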